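Pull the orange battery pack from the bench charger and show its gauge

ROBOT

A 6-joint arm with a two-finger parallel gripper is mounted at the origin on a cart in front of the work surface, level with it; the furniture and walls round the work are solid. World frame = base frame: x ahead of the robot, y to its left, z up, the work surface at z = 0. Lengths are in m, angles in rad, forces in N, time in s.
With the tool pointing down it reaches from about 0.35 to 0.925 m from the base axis. Payload 6.4 kg.
Tool frame: the origin (TCP) lies midway between the tips of the shut fingers; the grasp point (between the pads) lies 19 mm behind it; z points along the fingers, y is the line along which they close (so a half turn about z gives the same grasp; the last joint's range is limited). The gripper opens to 94 mm and grips with 3 to 60 N. Pads are 16 mm wide; open, the fingers measure 119 mm over their backs; the gripper's body (75 mm by 177 mm) begins 78 mm behind the grasp point.
Start: joints at [-1.391, 0.245, 1.558, -0, 1.339, -0.174], TCP at [0.225, -0.61, 0.205] pointing down, gripper open.
Joint ranges: [-3.13, 3.13], [-1.02, 2.26], [0.13, 2.54], [-0.95, 4.09], [0.21, 2.88], [-2.74, 2.74]. Speed limits (rad/s): [2.57, 2.57, 3.14, 3.14, 3.14, 3.14].

INTERFACE

Orientations are given as a rotation vector (axis times angle).
In Python, from cell import manip, vision gives the robot as it stands.
- The arm moves only by the tool carry_out, never from a script. Its argument "commands" is a list of rows, each a list of 7 numbers: the shift along the world's x, y, z in cm, then the turn, a rotation vector about the world's x, y, z in degrees, then the gripper's target within -1 to 1 (shut at 1, half-way at 0, fully open at -1). In form: [[tx, ty, tz, wx, wy, wz, claw], ...]. A call has 1 to 5 rows; each row is the pose to reach, as a shift and turn from the pose commanded when the call began; what a row does not reach only later rows make up. A row lasts 1/12 s, in which the tool goes at most 41.7 mm and 7.16 degrees, less where a joint would pass 70% of its speed; a pose out of reach is approached as far as the arm can. A call with a gripper value outside its range is refused whole. The fingers move at their own pace and stop on an object; "squeeze" is the grip in N (left out, the last holds). Time passes only in rows, so rows that repeat a pose let the fingers close. It gives the time, the measured TCP pose, the force, the opening and the grip force at its end, in the units of the state.
- manip.get_obs(): the state, without advancing time (a new reading comes with each control period).
- vision.camera(name): name is "scene" or "top" or "wrist"; returns the picture (384x512x3 uint8, red, green, blue); there is no depth.
- vision.calibration(name): a dict with "camera_matrix" (3x3 intrinsics, pixels), "k1" (the pictures are not rectified: a ray, as slopes to the right and down, at radius r is drawn at 1 + k1 r^2 times it, then the intrinsics apply), "rvec" (rotation vector, rad) and "tvec" (3), from world to camera coordinates, as OpenCV has them. Camera axes: x right, y down, z forward; pixel columns grow to the right and rows downward; lengths in m; the calibration is good to about 2 mm. A picture is of the moment at which its call begins: read the wrist's pose just before it. calibration takes no time and is no camera call; for the wrist camera it gives the pose at the moment of the call.
- manip.close_job(): hands the job in; it is judged then, once.
The state is a dict: "time": time; "joint_positions": joint angles; "qd": joint speeds; "tau": joint torques, N m; "ee_pos": TCP position; "eef_rot": TCP orientation; "ft_force": force on the tool from outside, world axes, zero at the start; "torque": the same for the moment, N m; "grip_width": opening from 0.0 (shut) to 1.0 (fully open); "grasp_force": force on a finger pad.
Only numpy, scipy, OpenCV 4.12 (cv2) and the standard library are available. Lean on these libraries where they do the work, as an engineer would, in place of code of your own. Each camera call takes 0.05 s, during which the arm holds its last target. There are 200 camera calls.

TASK

Take the orange battery pack out of the two-bay charger: squeeze its two side catches together with the fingers, draw it straight up out of its socket, then turn it so that its white charge gauge faces the robot. Finish while still holding it, upright and still, by its squeezed catches, with its lower end at least 10 cm above the bench top; the blue pack stays locked in the charger, and the tape measure and the red screwdriver are left where they are.

Things in the scene. Friction and masses are not known exactly. Their poses are not given: they have to be found in the camera images.
- charger: black two-bay battery charger fixed to the bench, 270 x 96 x 45 mm. Origin at the centre of its underside; x its long axis, z up. Sockets at x = +62 and -62 mm; either pack may be in either. A socket is a 43 x 43 mm opening in the top, floor 3 mm above the bench; on its two y sides a 20 mm thick lip hangs over a recess, and the noses of the pack's catches lock under it.
- orange_pack: grey battery pack, about 0.25 kg, with orange band and orange top panel. Origin at the centre of its stalk's lower end (5 mm above the bench when seated), z up. Stalk 40 x 22 x 42 mm, hidden in the socket; body above it 74 (x) x 42 (y) x 60 mm, z = 40 to 100 mm, resting on the charger. Clear of the socket after 45 mm of lift; 1.5 mm of side play in it.
- orange_pack_grip (a point): point midway between the orange pack's catches, 78 mm above its origin, 22 mm below its top; axes as the pack's. The black ribbed catches stand on its +y and -y sides, 30 mm wide (x), 36 mm high, 54 mm over their outer faces when free, 44 mm when both are fully squeezed. Fingers close here along y.
- orange_pack_left (a joint): travel in m of the orange pack's +y catch: 0 free, pushed out by its spring; 0.005 fully squeezed. 3 N to start it, 7 N at the stop. Its nose is locked by 3 mm of overlap: with both catches squeezed more than 3.5 mm the pack comes straight up
- orange_pack_right (a joint): the same for the orange pack's -y catch
- blue_pack: the same kind of battery pack with a blue band and blue top panel, in the other socket; origin and axes as for the orange one; to be left locked in
- tape_measure: yellow pocket tape measure, 39 x 90 x 70 mm, standing on the bench to the right; origin at the centre of its underside
- red_screwdriver: screwdriver with a red handle, 199 mm long, lying on the bench behind the charger; origin under its middle
- orange_pack_gauge (a point): middle of the orange pack's white charge gauge with four green lamps, on its +x end face, 38 mm along x from its axis and 80 mm above its origin; the white bezel continues over the top edge at that end. Axes as the pack's.
- bench_back (a point): fixed point on the bench top, straight ahead of the robot, far behind the charger; its axes are the world's (x points away from the robot). When the pack's gauge (+x) looks at the robot, the pack is held on the robot's side of this point, with its back towards it

How it is judged:
By the outcome, as a careful person would: the job done as asked, in the order asked, and still so for the second after the job is handed in, while the arm keeps its last pose, push and grip.
It also fails if it takes over 32 s, if anything falls off the work surface, if the arm or the gripper's body presses on something with over 40 N, if the wrist force passes 120 N, or if a joint passes its speed limit or range.

## Working session

There is one attempt and no reset: what is moved stays moved. The work goes in short steps, Python scripts to look and compute and a tool call to move; the robot and the scene stay as the last step left them, time stands still between calls to the robot, and variables do not carry over. Pictures are saved under pics/ and viewed, at most 10 in all, crops included, and the job is handed in when it is done.

Besides the shell and the picture viewer there is one more tool, called as name([rows], argument=value, ...), one row to a line, values as JSON. carry_out: Moves the arm, as the interface text tells. Its arguments: {"type":"object","properties":{"commands":{"type":"array","items":{"type":"array","items":{"type":"number"}}},"squeeze":{"type":"number"}},"required":["commands"]}

```bash
mkdir -p pics; python3 - <<'E'
from cell import manip, vision
import cv2
print(manip.get_obs())
for n in("scene","top"):
    im=vision.camera(n); cv2.imwrite(f"pics/{n}0.png",im[:,:,::-1]); print(n,vision.calibration(n))
E
```

```text
{'time': 0.0, 'joint_positions': array([-1.39107222e+00,  2.45806795e-01,  1.55900089e+00, -3.91315547e-05,
        1.33870862e+00, -1.74100373e-01]), 'qd': array([-0.00089685, -0.00019927,  0.00119372,  0.00022993,  0.00042884,
       -0.00113172]), 'tau': array([ 1.20973771e-03, -4.15833628e+01, -3.14598334e+01,  6.85299234e-02,
        3.32663243e-02, -1.51596064e-04]), 'ee_pos': array([ 0.22510264, -0.60913364,  0.20435709]), 'eef_rot': array([-3.09066204e+00, -5.52567000e-01,  6.82604996e-05]), 'ft_force': array([ 0.23126638, -0.22867528, -0.03257826]), 'torque': array([0.01417901, 0.02856354, 0.02705869]), 'grasp_force': 0.0, 'grip_width': 0.9967701596476296}
scene {'camera_matrix': array([[481.03286104,   0.        , 250.24566315],
       [  0.        , 481.03286104, 191.77999123],
       [  0.        ,   0.        ,   1.        ]]), 'k1': -0.2050688167088367, 'rvec': array([ 0.67016958, -2.74683602,  0.99396993]), 'tvec': array([0.45996673, 0.28228907, 0.88939767])}
top {'camera_matrix': array([[438.87398888,   0.        , 256.41655432],
       [  0.        , 438.87398888, 206.75050293],
       [  0.        ,   0.        ,   1.        ]]), 'k1': -0.03999273001149719, 'rvec': array([ 2.09727582, -2.14161886,  0.20050133]), 'tvec': array([-0.06950765,  0.55732105,  1.05807491])}
```

View pics/top0.png

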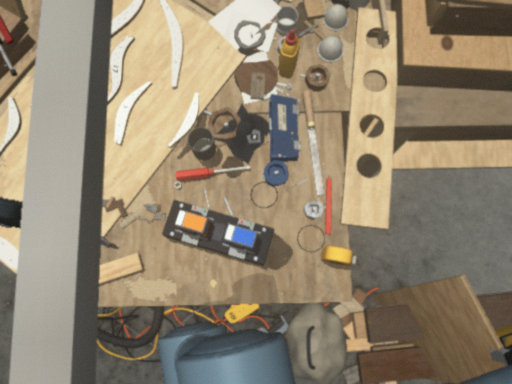

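View pics/scene0.png

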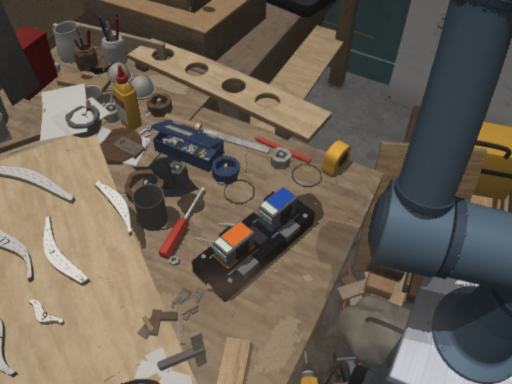

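```bash
python3 - <<'E'
import cv2,numpy as np
a=cv2.imread("pics/top0.png")[195:270,155:280]; b=cv2.imread("pics/scene0.png")[180:300,185:325]
a=cv2.resize(a,(750,450),interpolation=cv2.INTER_CUBIC)
b=cv2.resize(b,(700,600),interpolation=cv2.INTER_CUBIC)
cv2.imwrite("pics/a.png",a);cv2.imwrite("pics/b.png",b)
E
```

```text
(no output)
```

View pics/a.png

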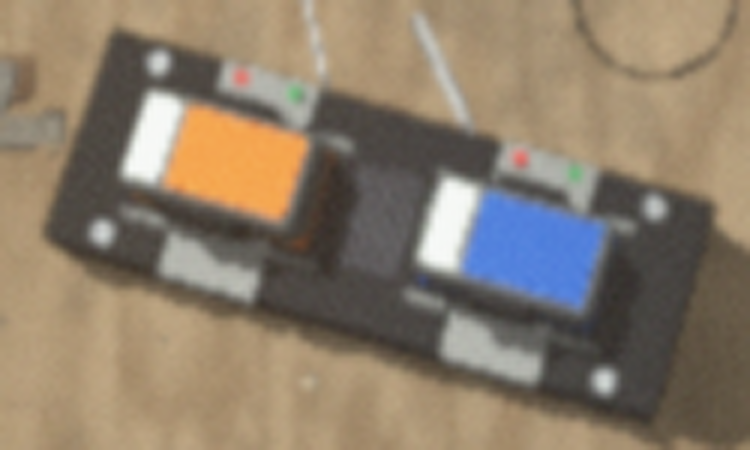

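View pics/b.png

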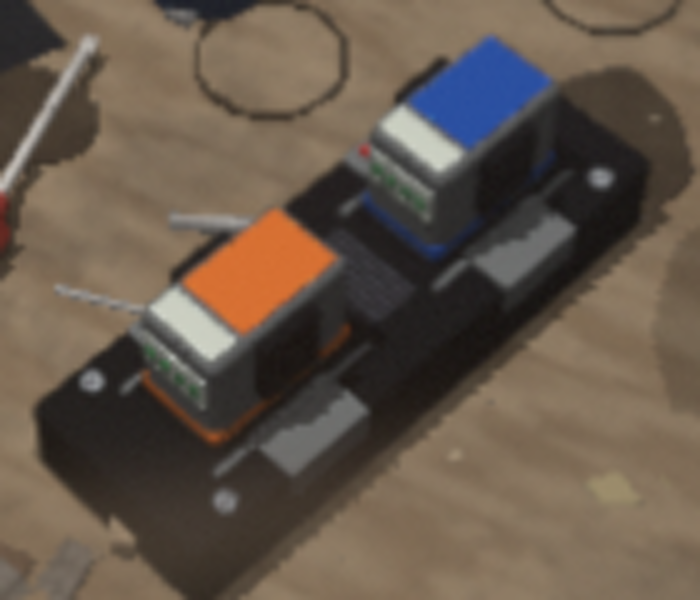

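```bash
cat > h.py <<'E'
import numpy as np, cv2
from scipy.optimize import least_squares
def proj(c,P):
    D=np.array([c["k1"],0,0,0,0]); return cv2.projectPoints(np.float64(P),c["rvec"],c["tvec"],c["camera_matrix"],D)[0][:,0]
def rect(p,l,w,z):  # +x+y, +x-y, -x-y, -x+y
    x,y,a=p; u=np.array([np.cos(a),np.sin(a)]); v=np.array([-u[1],u[0]])
    return np.array([[*(np.array([x,y])+sx*l/2*u+sy*w/2*v),z] for sx,sy in((1,1),(1,-1),(-1,-1),(-1,1))])
def fit(views,l,w,z,p0):
    r=least_squares(lambda p:np.concatenate([(proj(c,rect(p,l,w,z))-q).ravel() for c,q in views]),p0)
    return r.x, np.sqrt(np.mean(r.fun**2))
E
python3 - <<'E'
from h import *
from cell import vision
T=vision.calibration("top");S=vision.calibration("scene")
ta=lambda q:np.array(q)/6+[155-.4,195-.4]
sb=lambda q:np.array(q)/5+[185-.4,180-.4]
# order: +x+y(near robot), +x-y(far), -x-y(far right), -x+y
t=ta([(122,180),(155,92),(310,138),(290,222)])
# +x is left; pack y = left-of +x = toward robot (-X)
s=sb([(210,362),(145,306),(278,208),(344,260)])
ct=ta([(48,235),(115,30),(715,205),(655,420)])
for v in([(T,t)],[(S,s)],[(T,t),(S,s)]):
    p,e=fit(v,.074,.042,.105,[.5,0,1.3]);print(p,np.degrees(p[2]),e)
p,e=fit([(T,ct)],.27,.096,.045,[.5,0,1.3]);print("ch",p,np.degrees(p[2]),e)
print("socket",p[:2]+.062*np.array([np.cos(p[2]),np.sin(p[2])]))
E
```

```text
[0.5145334  0.07631577 1.28184006] 73.44402559901361 1.3100802427932583
[0.51389978 0.07816704 1.24221344] 71.17358760768481 1.5642168646703096
[0.51424801 0.07729737 1.25922738] 72.14841440180201 1.4939369990858236
ch [0.49595851 0.01696153 1.26105365] 72.25305192534573 0.660128596362769
socket [0.51485695 0.07601107]
```

carry_out([
  [28.9,68.5,0,0,0,52,-1],
  [28.9,68.5,0,0,0,52,-1],
  [28.9,68.5,0,0,0,52,-1],
  [28.9,68.5,0,0,0,52,-1],
  [28.9,68.5,0,0,0,52,-1],
], squeeze=30)

```text
time: 0.52
ee_pos: [0.3064, -0.4157, 0.2048]
eef_rot: [-2.768, -1.484, -0.0]
ft_force: [0.7, -0.3, -0.1]
grip_width: 0.999
grasp_force: 0.0
```

carry_out([
  [20.8,49.3,0,0,0,16.0,-1],
  [20.8,49.3,0,0,0,16.0,-1],
  [20.8,49.3,0,0,0,16.0,-1],
  [20.8,49.3,0,0,0,16.0,-1],
  [20.8,49.3,0,0,0,16.0,-1],
])

```text
time: 0.93
ee_pos: [0.3873, -0.2238, 0.2052]
eef_rot: [-2.541, -1.848, -0.0]
ft_force: [1.5, -0.9, 0.6]
grip_width: 0.998
grasp_force: 0.0
```

carry_out([
  [12.7,30.0,0,0,0,0,-1],
  [12.7,30.0,0,0,0,0,-1],
  [12.7,30.0,0,0,0,0,-1],
  [12.7,30.0,0,0,0,0,-1],
  [12.7,30.0,0,0,0,0,-1],
])

```text
time: 1.35
ee_pos: [0.4685, -0.0318, 0.2053]
eef_rot: [2.54, 1.848, 0.0]
ft_force: [0.8, -0.9, 0.8]
grip_width: 0.999
grasp_force: 0.0
```

carry_out([
  [4.6,10.8,0,0,0,0,-1],
  [4.6,10.8,0,0,0,0,-1],
  [4.6,10.8,0,0,0,0,-1],
  [4.6,10.8,0,0,0,0,-1],
  [4.6,10.8,0,0,0,0,-1],
])

```text
time: 1.77
ee_pos: [0.5142, 0.0753, 0.2049]
eef_rot: [-2.537, -1.852, 0.002]
ft_force: [-0.1, 0.4, -0.2]
grip_width: 0.998
grasp_force: 0.0
```

```bash
python3 - <<'E'
from cell import manip, vision
import cv2,json
o=manip.get_obs();c=vision.calibration("wrist");im=vision.camera("wrist")
print(o["ee_pos"],o["eef_rot"],o["joint_positions"])
json.dump({k:(v.tolist() if hasattr(v,"tolist") else v) for k,v in c.items()},open("w1.json","w"))
cv2.imwrite("pics/w1.png",im[:,:,::-1])
E
```

```text
[0.51417865 0.07534441 0.20485463] [-2.53670742e+00 -1.85226711e+00  1.89025407e-03] [-7.27367925e-02 -6.19026028e-02  1.88783021e+00 -3.24911444e-04
  1.31697655e+00  2.36743741e-01]
```

View pics/w1.png

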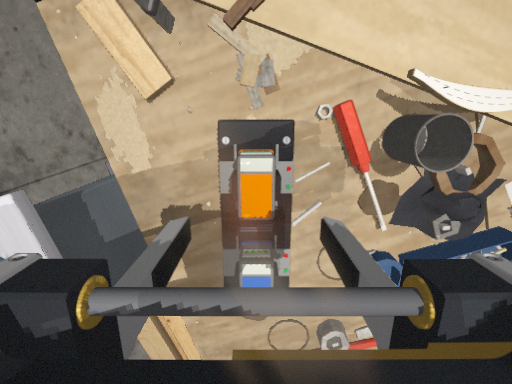

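```bash
python3 - <<'E'
from h import *
import json
c={k:np.array(v) for k,v in json.load(open("w1.json")).items()}; c["k1"]=float(c["k1"])
im=cv2.imread("pics/w1.png"); b,g,r=[im[:,:,i].astype(int) for i in range(3)]
m=(r>200)&(b<90)&(g>80); m[:,:225]=0;m[:,290:]=0;m[230:]=0
ys,xs=np.nonzero(m);print("orange",xs.mean(),ys.mean(),xs.min(),xs.max(),ys.min(),ys.max())
print("rows",[im[160,225:290].mean(1).astype(int).tolist()])
q=np.array([(239,151),(273,151),(273.,219),(239,219)])  # +x at top of image; robot side = left => +y left
p,e=fit([(c,q)],.074,.042,.105,[.51,.07,1.26]);print(p,np.degrees(p[2]),e)
for h in [(.5142,.0765,1.261)]:print(proj(c,rect(h,.074,.042,.105)).round(1).tolist(),proj(c,rect((.496,.017,1.261),.27,.096,.045)).round(1).tolist())
E
```

```text
orange 255.63290175171363 194.57730388423457 240 271 150 217
rows [[79, 77, 77, 75, 78, 76, 76, 75, 80, 103, 106, 94, 112, 126, 138, 196, 225, 223, 224, 224, 224, 225, 224, 224, 226, 225, 225, 225, 226, 226, 226, 226, 226, 226, 226, 226, 227, 227, 226, 227, 227, 227, 228, 228, 228, 227, 228, 204, 142, 128, 125, 144, 141, 102, 45, 47, 44, 44, 42, 45, 51, 48, 43, 36, 43]]
[0.51620816 0.08170968 1.26188195] 72.30051018203893 1.8896940592561078
[[235.7, 157.0], [275.8, 157.0], [274.4, 223.0], [236.9, 223.0]] [[217.2, 121.2], [295.3, 121.2], [288.1, 307.7], [224.0, 307.7]]
```

```bash
python3 - <<'E'
from h import *
import json
c={k:np.array(v) for k,v in json.load(open("w1.json")).items()}
R=cv2.Rodrigues(c["rvec"])[0];print("cam",-R.T@c["tvec"],"fwd",R[2])
im=cv2.imread("pics/w1.png")[115:255,190:320]
cv2.imwrite("pics/w1c.png",cv2.resize(im,None,fx=4.2,fy=4.2,interpolation=cv2.INTER_CUBIC))
E
```

```text
cam [0.53656291 0.14863062 0.38371078] fwd [-0.08050652 -0.25155483 -0.96448891]
```

View pics/w1c.png

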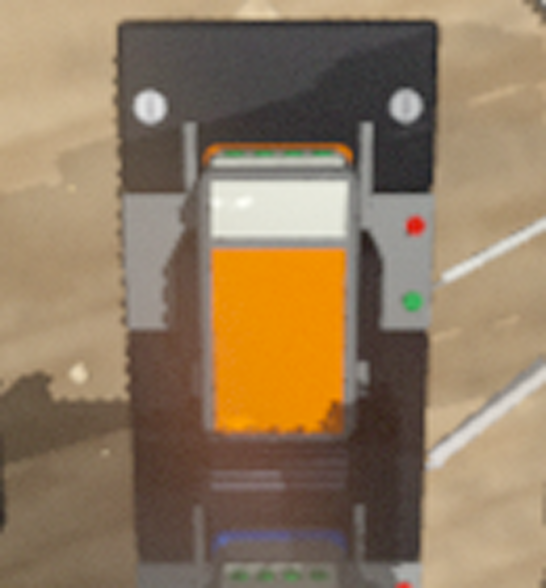

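carry_out([
  [0.1,0.3,-4,0,0,0,-1],
  [0.1,0.3,-8,0,0,0,-1],
  [0.1,0.3,-11,0,0,0,-1],
  [0.1,0.3,-13,0,0,0,-1],
  [0.1,0.3,-14,0,0,0,-1],
])

```text
time: 2.23
ee_pos: [0.5126, 0.0755, 0.0621]
eef_rot: [-2.54, -1.843, 0.007]
ft_force: [-0.3, -0.0, 0.1]
grip_width: 0.999
grasp_force: 0.0
```

carry_out([
  [0,0,0,0,0,0,-0.2],
  [0,0,0,0,0,0,-0.2],
  [0,0,0,0,0,0,-0.2],
  [0,0,0,0,0,0,-0.2],
  [0,0,0,0,0,0,-0.2],
])

```text
time: 2.65
ee_pos: [0.5166, 0.0768, 0.0671]
eef_rot: [2.539, 1.847, 0.004]
ft_force: [0.5, 1.2, -0.7]
grip_width: 0.678
grasp_force: 0.0
```

```bash
python3 - <<'E'
from cell import manip, vision
import cv2
o=manip.get_obs();print(o["ee_pos"],o["ft_force"],o["grip_width"],o["grasp_force"])
im=vision.camera("wrist")
cv2.imwrite("pics/w2.png",im[:,:,::-1])
E
```

```text
[0.51657265 0.07682337 0.06705178] [ 0.51648714  1.2448062  -0.67676109] 0.6781332111717426 0.0
```

View pics/w2.png

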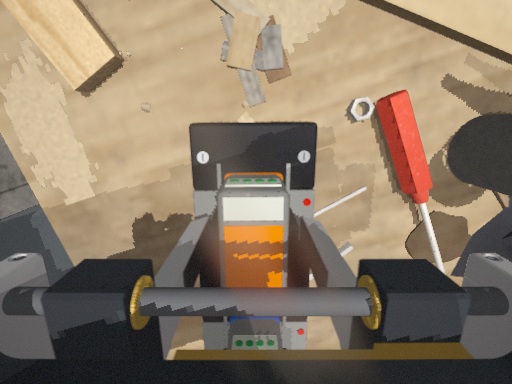

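carry_out([
  [0,0,-0.1,0,0,0,1],
  [0,0,-0.1,0,0,0,1],
  [0,0,-0.1,0,0,0,1],
  [0,0,-0.1,0,0,0,1],
  [0,0,-0.1,0,0,0,1],
], squeeze=30)

```text
time: 3.12
ee_pos: [0.5159, 0.0771, 0.0655]
eef_rot: [2.54, 1.848, 0.001]
ft_force: [-2.4, 0.5, 6.1]
grip_width: 0.445
grasp_force: 30.0
```

carry_out([
  [0,0,0,0,0,0,1],
  [0,0,0,0,0,0,1],
  [0,0,0,0,0,0,1],
  [0,0,0,0,0,0,1],
  [0,0,0,0,0,0,1],
])

```text
time: 3.53
ee_pos: [0.5159, 0.0771, 0.0654]
eef_rot: [2.54, 1.848, 0.001]
ft_force: [-2.1, 0.9, 6.6]
grip_width: 0.446
grasp_force: 30.0
```

carry_out([
  [0,0,0.2,0,0,0,1],
  [0,0,0.4,0,0,0,1],
  [0,0,0.6,0,0,0,1],
  [0,0,0.8,0,0,0,1],
  [0,0,1.0,0,0,0,1],
])

```text
time: 3.95
ee_pos: [0.515, 0.077, 0.0743]
eef_rot: [-2.54, -1.848, 0.001]
ft_force: [0.1, -0.4, -1.6]
grip_width: 0.445
grasp_force: 30.0
```

carry_out([
  [0,0,0.8,0,0,0,1],
  [0,0,1.6,0,0,0,1],
  [0,0,2.4,0,0,0,1],
  [0,0,3.2,0,0,0,1],
  [0,0,4,0,0,0,1],
])

```text
time: 4.37
ee_pos: [0.5157, 0.077, 0.1157]
eef_rot: [2.54, 1.848, 0.001]
ft_force: [0.5, 0.1, -2.2]
grip_width: 0.446
grasp_force: 30.0
```

carry_out([
  [0,0,1.2,0,0,0,1],
  [0,0,2.6,0,0,0,1],
  [0,0,4.2,0,0,0,1],
  [0,0,6,0,0,0,1],
  [0,0,8,0,0,0,1],
])

```text
time: 4.78
ee_pos: [0.5149, 0.077, 0.1956]
eef_rot: [-2.54, -1.848, 0.001]
ft_force: [-0.3, -0.3, -2.0]
grip_width: 0.446
grasp_force: 30.0
```

carry_out([
  [0,0,2,0,0,0,1],
  [0,0,3,0,0,0,1],
  [0,0,3.5,0,0,0,1],
  [0,0,3.5,0,0,0,1],
  [0,0,3.5,0,0,0,1],
])

```text
time: 5.2
ee_pos: [0.5149, 0.077, 0.2287]
eef_rot: [-2.54, -1.848, 0.002]
ft_force: [-0.5, 0.6, -2.2]
grip_width: 0.442
grasp_force: 30.0
```

```bash
python3 - <<'E'
from cell import manip, vision
import cv2,numpy as np
o=manip.get_obs();print(o["ee_pos"],o["ft_force"],o["grip_width"],o["joint_positions"])
a=cv2.resize(vision.camera("scene")[100:310,160:400],(400,350));b=cv2.resize(vision.camera("wrist"),(400,300))
b=cv2.copyMakeBorder(b,0,50,0,0,cv2.BORDER_CONSTANT)
cv2.imwrite("pics/l1.png",np.hstack([a,b])[:,:,::-1])
E
```

```text
[0.51491084 0.07699858 0.22870223] [-0.50936136  0.55840378 -2.22041419] 0.44240389333773994 [-6.95541823e-02 -8.08016036e-02  1.86136877e+00 -8.26551055e-06
  1.36226730e+00  2.43244567e-01]
```

View pics/l1.png

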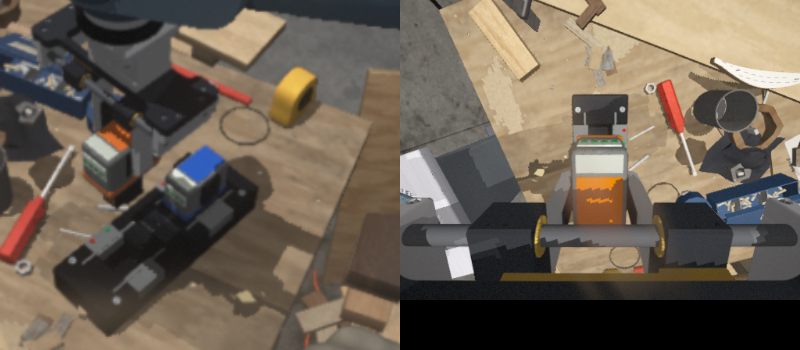

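carry_out([
  [0,-0.6,0.4,0,0,4,1],
  [0,-1.4,0.8,0,0,10,1],
  [0,-2.2,1.2,0,0,16,1],
  [0,-3,1.6,0,0,23,1],
  [0,-3.8,2,0,0,30,1],
])

```text
time: 5.72
ee_pos: [0.5147, 0.0388, 0.2482]
eef_rot: [-1.966, -2.447, 0.002]
ft_force: [1.0, -0.7, -2.4]
grip_width: 0.445
grasp_force: 30.0
```

carry_out([
  [0,-0.8,0,0,0,7,1],
  [0,-1.6,0,0,0,14,1],
  [0,-2.4,0,0,0,21,1],
  [0,-3.2,0,0,0,28,1],
  [0,-3.9,0,0,0,35,1],
])

```text
time: 6.13
ee_pos: [0.5148, -0.0004, 0.248]
eef_rot: [-1.14, -2.925, 0.001]
ft_force: [-0.5, 0.4, -2.1]
grip_width: 0.445
grasp_force: 30.0
```

carry_out([
  [0,0,0,0,0,7,1],
  [0,0,0,0,0,14,1],
  [0,0,0,0,0,21,1],
  [0,0,0,0,0,28,1],
  [0,0,0,0,0,34,1],
])

```text
time: 6.55
ee_pos: [0.5148, 0.0001, 0.248]
eef_rot: [-0.235, -3.13, -0.001]
ft_force: [0.6, -0.0, -3.2]
grip_width: 0.444
grasp_force: 30.0
```

carry_out([
  [0,0,0,0,0,5,1],
  [0,0,0,0,0,8,1],
  [0,0,0,0,0,8.7,1],
  [0,0,0,0,0,8.7,1],
  [0,0,0,0,0,8.7,1],
])

```text
time: 6.97
ee_pos: [0.5151, 0.0001, 0.2488]
eef_rot: [-0.008, -3.14, -0.0]
ft_force: [0.9, 0.4, -2.3]
grip_width: 0.448
grasp_force: 30.0
```

carry_out([
  [0,0,0,0,0,0,1],
  [0,0,0,0,0,0,1],
  [0,0,0,0,0,0,1],
  [0,0,0,0,0,0,1],
  [0,0,0,0,0,0,1],
])

```text
time: 7.38
ee_pos: [0.5154, -0.0, 0.2495]
eef_rot: [0.006, 3.142, -0.0]
ft_force: [0.6, -0.4, -2.9]
grip_width: 0.446
grasp_force: 30.0
```

```bash
python3 - <<'E'
from cell import manip, vision
import cv2,numpy as np
from scipy.spatial.transform import Rotation as R
o=manip.get_obs();print(o["time"],o["ee_pos"],o["ft_force"],o["grip_width"],o["grasp_force"],np.abs(o["qd"]).max());print(R.from_rotvec(o["eef_rot"]).as_matrix().round(4))
a=cv2.resize(vision.camera("scene")[60:310,140:400],(400,350));b=cv2.resize(vision.camera("wrist"),(400,300))
b=cv2.copyMakeBorder(b,0,50,0,0,cv2.BORDER_CONSTANT)
cv2.imwrite("pics/l2.png",np.hstack([a,b])[:,:,::-1])
E
```

```text
7.3833 [ 5.15394646e-01 -1.78124363e-05  2.49495720e-01] [ 0.57471973 -0.42816029 -2.90988071] 0.4463608699582633 29.9923637509346 0.0018421188158741861
[[-1.e+00  4.e-03  1.e-04]
 [ 4.e-03  1.e+00 -1.e-04]
 [-1.e-04 -1.e-04 -1.e+00]]
```

View pics/l2.png

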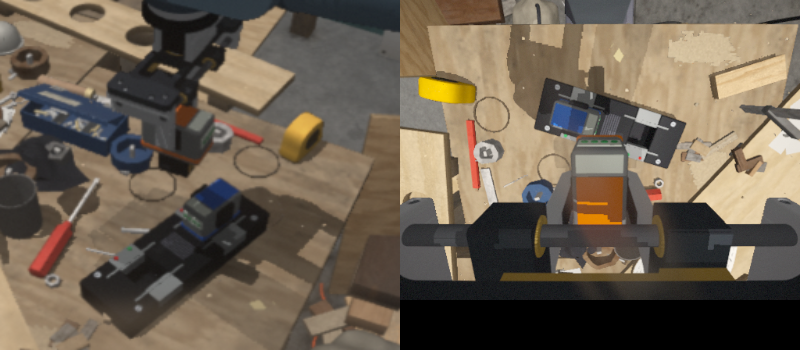

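The left half (scene camera) shows the orange pack held upright, with its white gauge near (195,130) turned to the robot. The blue pack is still seated in the charger, and the tape measure and screwdriver haven't moved. The right half (wrist camera) shows the white bezel near (600,160), on the robot's side.

```bash
python3 -c "
from cell import manip
print(manip.close_job())"
```

```text
the job is handed in; nothing more can be done
None
```

The orange pack is out of the charger and held upright and still by its squeezed catches, about 19 cm above the bench with its gauge facing the robot; the blue pack is still seated, the tape measure and screwdriver are where they were, and the job was handed in at about 7.5 s.

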